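Turn over the carving leaf and hold a print roller in its V grooves

ROBOT

A 6-joint arm with a two-finger parallel gripper is mounted at the origin on the work surface. World frame = base frame: x ahead of the robot, y to its left, z up, the work surface at z = 0. Lengths are in m, angles in rad, forces in N, time in s.
With the tool pointing down it reaches from about 0.225 to 0.875 m from the base axis. Payload 3.4 kg.
Tool frame: the origin (TCP) lies midway between the tips of the shut fingers; the grasp point (between the pads) lies 19 mm behind it; z points along the fingers, x is the direction in which the jaws open and shut, and the axes are right-handed (so a half turn about z gives the same grasp; the last joint's range is limited). The gripper opens to 85 mm and grips with 20 to 120 N. Pads are 22 mm wide; open, the fingers measure 114 mm over their backs; the gripper's body (76 mm by 85 mm) begins 54 mm behind the grasp point. The pads swing forward as they close: fully open they stand 13 mm farther back than shut.
Start: joints at [0.984, 0.276, 1.505, -0, 1.361, -0.121], TCP at [0.258, 0.514, 0.231] pointing down, gripper open.
Joint ranges: [-2.89, 2.89], [-0.75, 2.08], [0.22, 2.7], [-1.18, 4.32], [0.11, 2.71], [-2.7, 2.7]. Speed limits (rad/s): [2.57, 2.57, 3.14, 3.14, 3.14, 3.14].

INTERFACE

Orientations are given as a rotation vector (axis times angle).
In Python, from cell import ctrl gives the robot as it stands.
- The arm moves only by the tool apply_moves, never from a script. Its argument "rows" is text: rows parted by semicolons, each of 7 numbers parted by spaces: the shift along the tool's x, y, z in m, then the turn, a rotation vector about the tool's x, y, z in degrees, then the opening, from 0 (shut) to 1 (fully open). In form: x y z wx wy wz grip; .... A call has 1 to 8 rows; each row shifts and turns the commanded pose from where the row before left it, along the tool's axes as they then stand; what a row does not reach is not made up. A row lasts 1/8 s, in which the tool goes at most 62.5 mm and 10.7 degrees, less where a joint would pass 70% of its speed; a pose out of reach is approached as far as the arm can. A call is refused whole if a number of a shift passes 0.0625 or a number of a turn 10.7, either way. A call with a gripper value outside its range is refused whole. The fingers move at their own pace and stop on an object; the grip force is fixed at half the most. Time passes only in rows, so rows that do not move let the fingers close. It gives the time, the measured TCP pose, the force and the opening at its end, in the units of the state.
- ctrl.get_state(): the state, without advancing time (a new reading comes with each control period).
- ctrl.read_camera(name): name is "side" or "top"; returns (picture, depth): 420x560x3 uint8, red, green, blue; 420x560 float32, m along the optical axis (not along the pixel's ray), 0 where there is no reading.
- ctrl.get_calibration(name): a dict with "fx", "fy", "cx", "cy" (pixels), "k1" (the pictures are not rectified: a ray, as slopes to the right and down, at radius r is drawn at 1 + k1 r^2 times it, then the intrinsics apply), "cam_to_world" (4x4, takes a point from camera to world coordinates). Camera axes: x right, y down, z forward; pixel columns grow to the right and rows downward; lengths in m; the calibration is good to about 2 mm. A picture is of the moment at which its call begins. get_calibration takes no time and is no camera call.
- ctrl.sign_off(): hands the job in, once; it reports no verdict.
Trained networks look in the newest picture that a camera, given by its name, has taken for a name from the list of things; names that differ only in an ending like _2 or _b are one class to them, and where a whole thing is asked for, a point or a joint stands for the part that bears it (a point fixed in the world has none). Each returns a list of dicts, best first, with "score" (0 to 1); they miss things now and then, are a little off and sometimes report something else, mostly with a low value. They report only what shows in the picture. A call takes as long as a camera call. They do not tell look-alikes from the thing itself.
- ctrl.recognise(name, camera): "pixel" ([column, row] in pixels, amid what is visible of it).
- ctrl.place_of(name, camera): "pixel" ([column, row] in pixels: a listed point, or the origin of a listed thing).
The state is a dict: "clock": time; "q": joint angles; "dq": joint speeds; "joint_torque": joint torques, N m; "tool_pos": TCP position; "orientation": TCP orientation; "contact_force": force on the tool from outside, world axes, zero at the start; "torque": the same for the moment, N m; "gripper_width": opening from 0.0 (shut) to 1.0 (fully open).
Only numpy, scipy, OpenCV 4.12 (cv2) and the standard library are available. Lean on these libraries where they do the work, as an engineer would, in place of code of your own. Each camera call takes 0.05 s, during which the arm holds its last target.

TASK

Get the wooden print roller ready for carving: turn the stand's hinged leaf right over, until it lies fully home on the other side with its V grooves facing up. Then take the roller from its rest, lay it centred along the grooves and keep pressing it down, firmly (about 15 N) but without crushing, so that it bears on both sides of the V; finish while you are still holding it pressed there. Leave the ink tin, spray bottle and palm brush alone.

Things in the scene. Friction and masses are not known exactly. Their poses are not given: they have to be found in the camera images.
- stand: Fixed carving stand: wooden base board 130 (x) x 210 (y) x 20 mm on the table, origin at the centre of its underside. The leaf's hinge line runs along its x axis, 38 mm above the origin. The leaf (130 along the hinge, from 12 to 92 mm off the hinge line, 36 mm thick, hinge line at half its thickness) begins on the stand's +y half and must end on its -y half.
- leaf (a joint): Turn of the leaf about the stand's x axis: 0 = stowed flat on the +y half, grooves hidden underneath; pi/2 = standing upright; pi (end stop) = turned over flat on the -y half, grooves facing up. It may begin up to 0.4 rad open. The hinge is stiff: the leaf stays where it is left and takes 1 to 6 N at the pin to turn.
- pin (a point): Centre of the grip part of the leaf's steel handle pin: 12 mm in diameter, along the stand's x axis, sticking 46 mm out of the leaf's end on the stand's -x side (this point 23 mm out). It travels with the leaf in an arc of 85 mm radius about the hinge line and can turn between the fingers; 38 mm above the table when the leaf lies flat on either side.
- seat (a point): Where the roller's centre lies when seated: on the leaf, 52 mm off the hinge line, half-way between the two V-blocks, 26.3 mm from the leaf's mid-plane on the grooved side; so 64 mm above the table, and 8 mm above the tops of the V-blocks, once the leaf is turned over. It moves with the leaf. Its x axis runs along the grooves (the stand's x axis).
- face_inner: Sprung, cork-faced jaws of the groove on the hinge side, yield 1 mm per 4 N square to the face; origin on the hinge line. V-blocks: each 25 mm long, centred 47.5 mm either side of the middle, 90 degree groove 20 mm deep and 40 mm wide. A 70 mm gap between them for the fingers is open down to the plate, 36 mm below the axis of a seated roller.
- face_outer: Sprung, cork-faced jaws of the groove on the side away from the hinge (both V-blocks together), yield 1 mm per 4 N square to the face. Its origin is on the hinge line, in the middle.
- roller_center (a point): Centre of the wooden print roller: a plain pale wood cylinder, 40 mm in diameter and 130 mm long, 0.14 to 0.28 kg, with thin dark rings; both ends alike. Its x axis is the cylinder's axis. It begins lying in the rest, its centre 44 mm above the table.
- rest: Fixed low wooden rest in which the roller lies: a plate 130 x 70 x 8 mm, with a crossbar at each end (24 mm high; 32 mm high at the stops beside the roller), 90 mm apart, so that the roller's middle is free for the fingers. Origin at the centre of its underside, x along the roller.
- ink_tin: Bystander: round black ink tin, 80 mm in diameter, 20 mm high, origin at the centre of its underside.
- spray_bottle: Bystander: white spray bottle, 60 mm in diameter, 185 mm high, origin at the centre of its underside.
- palm_brush: Bystander: wooden palm brush with dark bristles, 110 x 45 x 40 mm, origin at the centre of its underside.
There are look-alikes about, which are no part of the job. Of the things that look like the part that bears roller_center, the middle-sized one is meant.

How it is judged:
On the way, in this order (a step that is already met when the one before it is completed fails the run):
1. the leaf is turned over, fully home, grooves up (value of joint leaf above 3.04 rad), for 0.2 s.
2. the roller lies in the V grooves, centred and along them (distance between roller_center and seat below 0.008 m and angle between the x axis of roller_center and the x axis of seat, either way round below 0.06 rad), for 0.2 s.
At the end, for the whole second after the job is handed in: Leaf turned over (joint above 3.04 rad); roller centre within 8 mm of the seat and its axis within 0.06 rad of the grooves; fingers on the roller; more than 3 N (above its own weight) and less than 40 N on each groove face; roller at rest (all of step 2 and value of joint leaf above 3.04 rad and contact force between the fingers and roller above 2 N and linear speed of roller below 0.02 m/s and contact force between roller and face_inner between 3 and 40 N and contact force between roller and face_outer between 3 and 40 N); the arm keeps its last pose, push and grip.
It fails at once if the roller is crushed or slammed onto the grooves (more than 60 N on a groove face) (contact force between roller and face_inner above 60 N or contact force between roller and face_outer above 60 N).
It fails at once if a bystander is moved by more than 20 mm or knocked over (distance of any of ink_tin, spray_bottle, palm_brush from where it was at the start of the episode above 0.02 m or angle between any of ink_tin, spray_bottle, palm_brush's own z axis and vertical above 0.4 rad).
It also fails if it takes over 72 s, if anything falls off the work surface, if the arm or the gripper's body presses on something with over 40 N, if the wrist force passes 120 N, or if a joint passes its speed limit or range.

## Working session

There is one attempt and no reset: what is moved stays moved. The work goes in short steps, Python scripts to look and compute and a tool call to move; the robot and the scene stay as the last step left them, time stands still between calls to the robot, and variables do not carry over. Pictures are saved under pics/ and viewed, and the job is handed in when it is done.

Besides the shell and the picture viewer there is one more tool, called by a JSON object that holds its "fn" and its "kwargs". apply_moves: Moves the arm, as the interface text tells. Its arguments: {"type":"object","properties":{"rows":{"type":"string"}},"required":["rows"]}

```bash
ls; mkdir -p pics; cat > h.py <<'E'
import numpy as np, cv2
from cell import ctrl
from scipy.spatial.transform import Rotation as R
def shot(name,fn):
    p,d=ctrl.read_camera(name); cv2.imwrite('pics/'+fn,p[:,:,::-1]); np.savez('last_%s.npz'%name,p=p,d=d); return p,d
def ray(name,px):
    c=ctrl.get_calibration(name)
    x=(px[0]-c['cx'])/c['fx'];y=(px[1]-c['cy'])/c['fy']
    u,v=x,y
    for _ in range(30):
        s=1+c['k1']*(u*u+v*v);u,v=x/s,y/s
    return np.array([u,v,1.]),np.array(c['cam_to_world'])
def atdepth(name,px,z):
    r,T=ray(name,px); return (T@np.append(r*z,1))[:3]
def atheight(name,px,h):
    r,T=ray(name,px); d=T[:3,:3]@r; o=T[:3,3]; return o+d*(h-o[2])/d[2]
E
python3 - <<'E'
from h import *
for n in('side','top'):
    shot(n,n+'0.png'); c=ctrl.get_calibration(n); print(n,np.round(c['cam_to_world'],3),c['fx'],c['k1'])
hs=dict(stand=0,leaf=None,pin=None,seat=None,roller_center=.044,rest=0,ink_tin=0,spray_bottle=0,palm_brush=0)
for n in('top','side'):
    for k,h in hs.items():
        r=ctrl.place_of(k,n) if k!='leaf' else []
        for q in r[:4]: print(n,k,round(q['score'],2),np.round(q['pixel']),np.round(atheight(n,q['pixel'],h if h is not None else .04),3))
print(ctrl.get_state())
E
```

```text
pics
side [[ 0.916 -0.202  0.346  0.078]
 [-0.4   -0.509  0.762 -1.081]
 [ 0.023 -0.837 -0.547  0.865]
 [ 0.     0.     0.     1.   ]] 509.1886853610771 -0.1724625378413405
top [[ 1.50e-02 -9.87e-01  1.58e-01  3.70e-01]
 [-1.00e+00 -1.50e-02 -3.00e-03  1.00e-03]
 [ 5.00e-03 -1.58e-01 -9.87e-01  1.31e+00]
 [ 0.00e+00  0.00e+00  0.00e+00  1.00e+00]] 496.79032165686414 -0.15582977182394153
top stand 0.92 [331. 217.] [ 0.588 -0.139  0.   ]
top pin 0.75 [313. 253.] [ 0.486 -0.087  0.04 ]
top seat 0.69 [312. 222.] [ 0.568 -0.084  0.04 ]
top roller_center 0.78 [219. 282.] [0.409 0.152 0.044]
top roller_center 0.71 [168. 204.] [0.607 0.292 0.044]
top roller_center 0.63 [218. 204.] [0.609 0.16  0.044]
top rest 0.82 [218. 208.] [0.607 0.166 0.   ]
top ink_tin 0.61 [275. 171.] [0.712 0.014 0.   ]
top spray_bottle 0.76 [106. 240.] [0.514 0.466 0.   ]
top palm_brush 0.98 [440. 245.] [ 0.515 -0.436  0.   ]
side stand 0.85 [304. 272.] [ 0.588 -0.134  0.   ]
side stand 0.63 [315. 234.] [0.7   0.018 0.   ]
side pin 0.77 [264. 252.] [ 0.503 -0.06   0.04 ]
side seat 0.72 [290. 257.] [ 0.56  -0.106  0.0
[... 287 characters left out ...]
7 [335. 359.] [ 0.52  -0.437  0.   ]
{'clock': 0.9, 'q': array([ 9.84009563e-01,  2.75892128e-01,  1.50490519e+00, -3.07910400e-05,
        1.36071942e+00, -1.20999629e-01]), 'dq': array([-0.00036902, -0.00037278,  0.00096956, -0.00152656, -0.00043411,
       -0.0010488 ]), 'joint_torque': array([-3.61972297e-04, -4.16636503e+01, -2.46105194e+01, -3.52080915e-04,
        1.64741409e-04,  8.01007303e-06]), 'tool_pos': array([0.25827384, 0.51375468, 0.23133043]), 'orientation': array([-2.67415462e+00, -1.64877950e+00, -1.28109800e-04]), 'contact_force': array([-0.72238783, -0.25317222,  0.42486582]), 'torque': array([ 0.03595424, -0.00521241, -0.06116748]), 'gripper_width': 0.9994080922194871}
```

View pics/top0.png

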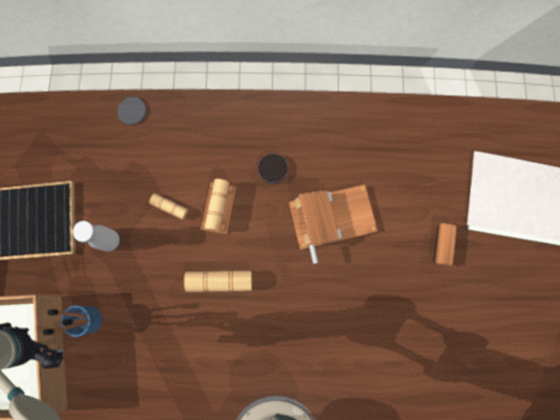

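View pics/side0.png

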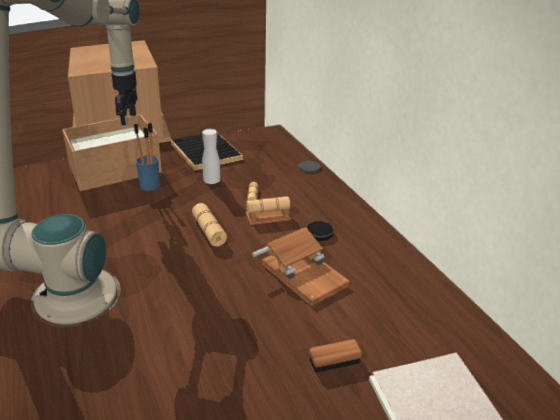

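```bash
python3 - <<'E'
import cv2
a=cv2.imread('pics/top0.png');b=cv2.imread('pics/side0.png')
cv2.imwrite('pics/z1.png',cv2.resize(a[130:310,130:400],None,fx=2.95,fy=2.95,interpolation=2))
cv2.imwrite('pics/z2.png',cv2.resize(b[160:320,180:400],None,fx=3.6,fy=3.6,interpolation=2))
E
```

```text
(no output)
```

View pics/z1.png

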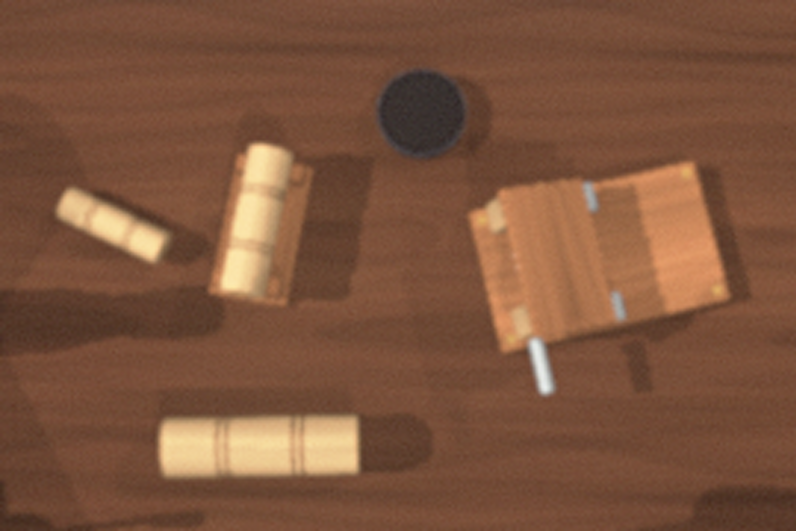

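View pics/z2.png

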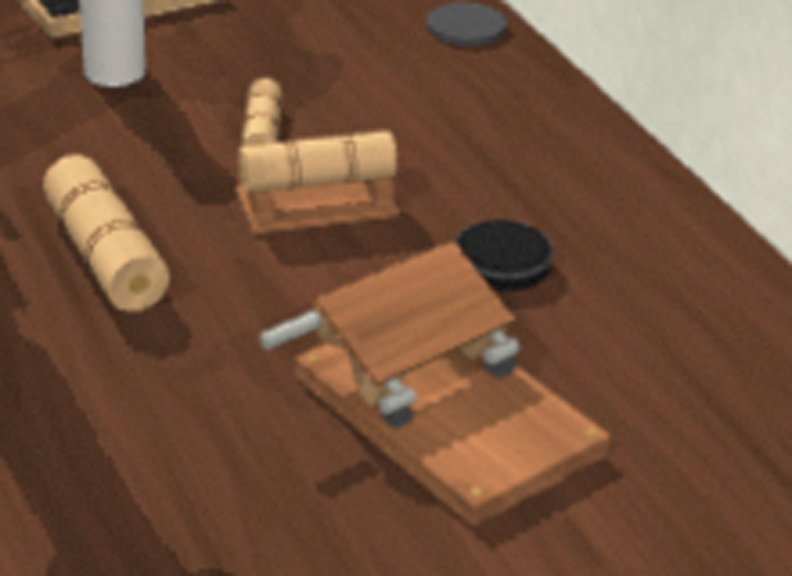

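```bash
cat >> h.py <<'E'
def cloud(name):
    f=np.load('last_%s.npz'%name); d=f['d']; c=ctrl.get_calibration(name)
    v,u=np.indices(d.shape); m=d>0
    px=np.stack([u[m],v[m]],-1).astype(np.float64)[:,None]
    K=np.array([[c['fx'],0,c['cx']],[0,c['fy'],c['cy']],[0,0,1]])
    n=cv2.undistortPoints(px,K,np.array([c['k1'],0,0,0.]))[:,0]
    z=d[m]; P=np.c_[n*z[:,None],z]; T=np.array(c['cam_to_world'])
    return P@T[:3,:3].T+T[:3,3], f['p'][m]
E
python3 - <<'E'
from h import *
for n in('top','side'):
    P,C=cloud(n)
    near=lambda c,r:np.hypot(P[:,0]-c[0],P[:,1]-c[1])<r
    t=P[near((.6,.05),.3)]; print(n,'table z',np.median(t[t[:,2]<.015][:,2]))
    m=near((.607,.163),.09)&(P[:,2]>.045)&(P[:,2]<.08)
    if n=='side': m&=C.sum(1)>300
    Q=P[m]; print('roller n',len(Q),Q.mean(0),'zmax',np.percentile(Q[:,2],[50,95]))
    (c,s,a)=cv2.minAreaRect((Q[:,:2]*1000).astype(np.float32)); print('rect',c,s,a)
    # board -y half
    m=near((.588,-.137),.14)&(P[:,2]>.012)&(P[:,2]<.028); Q=P[m]
    print('board',len(Q),np.median(Q[:,2]),cv2.minAreaRect((Q[:,:2]*1000).astype(np.float32)))
    m=near((.588,-.137),.14)&(P[:,2]>.012); Q=P[m]
    print('all',cv2.minAreaRect((Q[:,:2]*1000).astype(np.float32)))
    if n=='top':
      m=near((.588,-.137),.14)&(P[:,2]>.045);Q=P[m];print('leaf',len(Q),cv2.minAreaRect((Q[:,:2]*1000).astype(np.float32)))
      # plane
      A=np.c_[Q[:,:2],np.ones(len(Q))];
      w=np.ones(len(Q),bool)
      for _ in range(8):
        x=np.linalg.lstsq(A[w],Q[w,2],rcond=None)[0]; e=Q[:,2]-A@x; w=abs(e)<.004
      print('plane',x,w.sum(),'tilt',np.arctan(np.hypot(*x[:2])),'dir',np.degrees(np.arctan2(x[1],x[0])))
E
```

```text
top table z 0.0001760320238196611
roller n 768 [0.60600657 0.16163472 0.05977067] zmax [0.06088538 0.06639715]
rect (607.69189453125, 163.18597412109375) (40.15614318847656, 130.48452758789062) 80.62625122070312
board 2282 0.020043022792276544 ((586.8665161132812, -140.9351348876953), (131.32168579101562, 209.35604858398438), 14.285927772521973)
all ((564.817626953125, -146.54959106445312), (176.8267364501953, 209.35604858398438), 14.285927772521973)
leaf 1697 ((553.7647094726562, -104.9691162109375), (176.12417602539062, 96.46473693847656), 14.108567237854004)
plane [-0.09885879  0.38342744  0.17030443] 1324 tilt 0.37702460484939593 dir 104.45765228128617
side table z -0.001390104121350988
roller n 375 [0.60256875 0.15112952 0.05630401] zmax [0.05733972 0.06328017]
rect (605.2147827148438, 154.8960418701172) (36.744789123535156, 129.8604736328125) 79.99588775634766
board 1837 0.01828288116706578 ((584.2130737304688, -142.6949005126953), (133.5399627685547, 215.49560546875), 14.569626808166504)
all ((562.6771850585938, -148.40097045898438), (179.3402099609375, 214.4471435546875), 13.615523338317871)
```

```bash
cat >> h.py <<'E'
def down(phi): return R.from_euler('z',phi,degrees=True)*R.from_euler('x',180,degrees=True)
def plan(poses,start=None):
    s=ctrl.get_state()
    if start is None: p,r=s['tool_pos'],R.from_rotvec(s['orientation'])
    else: p,r=start
    out=[]
    for (q,t,g) in poses:
        q=np.array(q);d=r.inv().apply(q-p); w=(r.inv()*t).as_rotvec(degrees=True)
        out.append(' '.join('%.4f'%x for x in d)+' '+' '.join('%.2f'%x for x in w)+' %.2f'%g); p,r=q,t
    for i in range(0,len(out),8): print('; '.join(out[i:i+8]),'\n')
psi=14.3; O=np.array([.587,-.141,0]); RS=R.from_euler('z',psi,degrees=True)
def S(x,y,z): return O+RS.apply([x,y,z])
def pin(th): return S(-.088,.085*np.cos(th),.038+.085*np.sin(th))
E
python3 - <<'E'
from h import *
P,C=cloud('top')
L=RS.inv().apply(P-O)
m=(L[:,0]<-.07)&(L[:,0]>-.13)&(abs(L[:,1])<.12)&(L[:,2]>.03)
Q=L[m]; print(len(Q),Q.mean(0),np.percentile(Q,[5,50,95],axis=0)); print(C[m].mean(0))
m=(abs(L[:,0])<.06)&(L[:,1]>.0)&(L[:,1]<.1)&(L[:,2]>.03)
A=L[m];import collections
print(pin(.377))
p=pin(.377)+[0,0,.085]
s=ctrl.get_state()['tool_pos']
N=14
plan([(s+(p-s)*(i+1)/N, down(63.3+41*min(1,(i+1)/6)),1) for i in range(N)])
E
```

```text
78 [-0.09036735  0.07863771  0.07475226] [[-0.1087043   0.07313162  0.07001168]
 [-0.09034235  0.07893183  0.07494542]
 [-0.07204815  0.0837497   0.07829102]]
[197.5        196.94871795 192.91025641]
[ 0.4822061  -0.0861539   0.06929129]
-0.0311 0.0335 0.0055 0.00 -0.00 -6.82 1.00; -0.0349 0.0296 0.0055 0.00 0.00 -6.83 1.00; -0.0381 0.0252 0.0055 0.00 0.00 -6.83 1.00; -0.0409 0.0205 0.0055 0.00 0.00 -6.83 1.00; -0.0430 0.0155 0.0055 0.00 0.00 -6.83 1.00; -0.0446 0.0103 0.0055 0.00 0.00 -6.83 1.00; -0.0455 0.0049 0.0055 0.00 0.00 0.00 1.00; -0.0455 0.0049 0.0055 0.00 0.00 0.00 1.00 

-0.0455 0.0049 0.0055 0.00 0.00 0.00 1.00; -0.0455 0.0049 0.0055 0.00 0.00 0.00 1.00; -0.0455 0.0049 0.0055 0.00 0.00 0.00 1.00; -0.0455 0.0049 0.0055 0.00 0.00 0.00 1.00; -0.0455 0.0049 0.0055 0.00 0.00 0.00 1.00; -0.0455 0.0049 0.0055 0.00 0.00 0.00 1.00
```

{"fn": "apply_moves", "kwargs": {"rows": "-0.031 0.0335 0.0055 0 0 -6.83 1; -0.035 0.0295 0.0055 0 0 -6.83 1; -0.038 0.025 0.0055 0 0 -6.83 1; -0.041 0.0205 0.0055 0 0 -6.83 1; -0.043 0.0155 0.0055 0 0 -6.83 1; -0.0445 0.0105 0.0055 0 0 -6.83 1; -0.0455 0.005 0.0055 0 0 0 1; -0.0455 0.005 0.0055 0 0 0 1"}}

```text
clock: 1.9
tool_pos: [0.3867, 0.1698, 0.1874]
orientation: [1.927, 2.48, 0.002]
contact_force: [1.1, 0.3, 0.5]
gripper_width: 0.999
```

{"fn": "apply_moves", "kwargs": {"rows": "-0.0455 0.005 0.0055 0 0 0 1; -0.0455 0.005 0.0055 0 0 0 1; -0.0455 0.005 0.0055 0 0 0 1; -0.0455 0.005 0.0055 0 0 0 1; -0.0455 0.005 0.0055 0 0 0 1; -0.0455 0.005 0.0055 0 0 0 1; 0 0 0 0 0 0 1; 0 0 0 0 0 0 1"}}

```text
clock: 2.9
tool_pos: [0.4821, -0.0856, 0.1541]
orientation: [-1.928, -2.479, -0.0]
contact_force: [0.2, -0.4, -0.2]
gripper_width: 0.999
```

```bash
python3 - <<'E'
from h import *
s=ctrl.get_state();print(s['tool_pos'],np.degrees(s['q']),s['contact_force'])
r=R.from_rotvec(s['orientation']);print(r.as_matrix().round(4))
p=pin(.377)
plan([(p+[0,0,.03],down(104.3),1),(p+[0,0,-.017],down(104.3),1)])
E
```

```text
[ 0.48214932 -0.08559017  0.15413795] [-1.82418015e+01  1.19197900e+01  1.03334634e+02  4.12458285e-02
  6.48135371e+01 -1.22512582e+02] [ 0.19008831 -0.38936697 -0.17542941]
[[-2.462e-01  9.692e-01 -9.000e-04]
 [ 9.692e-01  2.462e-01  1.000e-03]
 [ 1.200e-03 -7.000e-04 -1.000e+00]]
-0.0006 -0.0000 0.0548 -0.04 -0.07 -0.05 1.00; 0.0000 -0.0000 0.0470 0.00 0.00 0.00 1.00
```

{"fn": "apply_moves", "kwargs": {"rows": "-0.0005 0 0.03 0 0 0 1; 0 0 0.03 0 0 0 1; 0 0 0.025 0 0 0 1; 0 0 0.0165 0 0 0 1; 0 0 0 0 0 0 0; 0 0 0 0 0 0 0; 0 0 0 0 0 0 0; 0 0 0 0 0 0 0"}}

```text
clock: 3.9
tool_pos: [0.4832, -0.0865, 0.0535]
orientation: [1.927, 2.48, 0.001]
contact_force: [0.7, -0.5, -0.2]
gripper_width: 0.138
```

{"fn": "apply_moves", "kwargs": {"rows": "0 0 0 0 0 0 0; 0 0 0 0 0 0 0"}}

```text
clock: 4.15
tool_pos: [0.4831, -0.0862, 0.0531]
orientation: [1.928, 2.48, 0.002]
contact_force: [-0.1, 3.2, 2.2]
gripper_width: 0.117
```

```bash
python3 - <<'E'
from h import *
shot('side','g1.png'); cv2.imwrite('pics/g1z.png',cv2.resize(cv2.imread('pics/g1.png')[160:320,180:400],None,fx=3.6,fy=3.6,interpolation=2))
s=ctrl.get_state();print(s['tool_pos'],s['contact_force'],s['gripper_width'])
# arc: from th0 to pi
th0=.377; N=24
start=(pin(th0)+[0,0,-.017],down(104.3))
plan([(pin(t)+[0,0,-.017],down(104.3),0) for t in np.linspace(th0,np.pi,N+1)[1:]],start)
E
```

```text
[ 0.4831085  -0.08619018  0.05308818] [0.00746199 2.84877663 2.94106474] 0.11503215279969248
-0.0041 0.0000 -0.0089 0.00 0.00 0.00 0.00; -0.0051 0.0000 -0.0083 0.00 0.00 0.00 0.00; -0.0060 0.0000 -0.0077 0.00 0.00 0.00 0.00; -0.0069 0.0000 -0.0070 0.00 0.00 0.00 0.00; -0.0076 -0.0000 -0.0061 0.00 0.00 0.00 0.00; -0.0083 -0.0000 -0.0052 0.00 0.00 0.00 0.00; -0.0088 -0.0000 -0.0042 0.00 0.00 0.00 0.00; -0.0093 0.0000 -0.0032 0.00 0.00 0.00 0.00 

-0.0096 0.0000 -0.0021 0.00 0.00 0.00 0.00; -0.0097 -0.0000 -0.0010 0.00 0.00 0.00 0.00; -0.0098 0.0000 0.0002 0.00 0.00 0.00 0.00; -0.0097 -0.0000 0.0013 0.00 0.00 0.00 0.00; -0.0095 0.0000 0.0024 0.00 0.00 0.00 0.00; -0.0092 0.0000 0.0035 0.00 0.00 0.00 0.00; -0.0087 -0.0000 0.0045 0.00 0.00 0.00 0.00; -0.0081 0.0000 0.0055 0.00 0.00 0.00 0.00 

-0.0074 -0.0000 0.0064 0.00 0.00 0.00 0.00; -0.0067 0.0000 0.0072 0.00 0.00 0.00 0.00; -0.0058 -0.0000 0.0079 0.00 0.00 0.00 0.00; -0.0048 -0.0000 0.0085 0.00 0.00 0.00 0.00; -0.0038 -0.0000 0.0090 0.00 0.00 0.00 0.00; -0.0028 0.0000 0.0094 0.00 0.00 0.00 0.00; -0.0017 -0.0000 0.0096 0.00 0.00 0.00 0.00; -0.0006 -0.0000 0.0098 0.00 0.00 0.00 0.00
```

View pics/g1z.png

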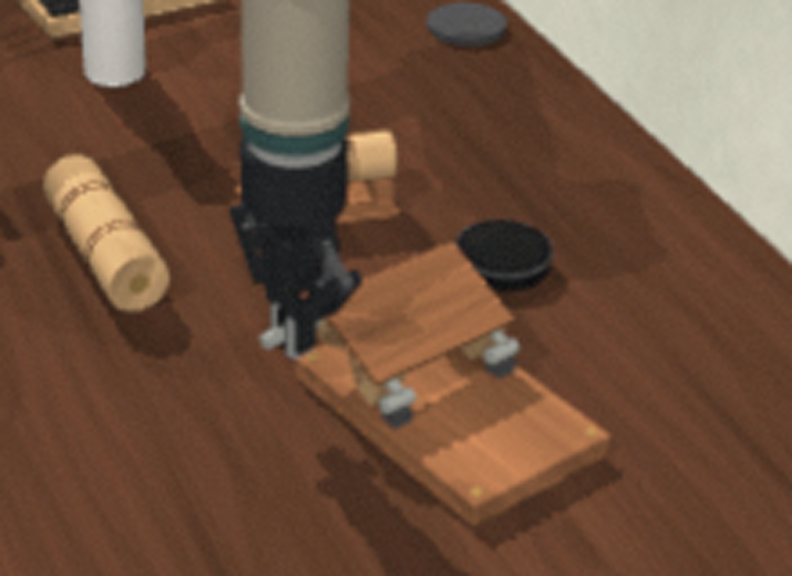

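The fingers hold the pin (about 290,330 in the zoom), with the leaf still about 0.38 rad open. Next I follow the arc.

{"fn": "apply_moves", "kwargs": {"rows": "-0.004 0 -0.009 0 0 0 0; -0.005 0 -0.0085 0 0 0 0; -0.006 0 -0.0075 0 0 0 0; -0.007 0 -0.007 0 0 0 0; -0.0075 0 -0.006 0 0 0 0; -0.0085 0 -0.005 0 0 0 0; -0.009 0 -0.0045 0 0 0 0; -0.009 0 -0.003 0 0 0 0"}}

```text
clock: 5.2
tool_pos: [0.4954, -0.1355, 0.105]
orientation: [-1.926, -2.472, -0.011]
contact_force: [-3.5, 14.6, 20.7]
gripper_width: 0.115
```

```bash
cat > chk.py <<'E'
from h import *
s=ctrl.get_state(); L=RS.inv().apply(s['tool_pos']+[0,0,.017]-O); print('stand-frame',L.round(4),'F stand',RS.inv().apply(s['contact_force']).round(1),'th',np.arctan2(L[2]-.038,L[1]),'rad',np.hypot(L[1],L[2]-.038),s['gripper_width'])
E
python3 chk.py
```

```text
stand-frame [-0.0874  0.0279  0.122 ] F stand [ 0.2 15.  20.7] th 1.2496944585045129 rad 0.08854200419757274 0.11532156237312505
```

{"fn": "apply_moves", "kwargs": {"rows": "-0.0095 0 -0.0035 0 0 0 0; -0.0095 0 -0.0025 0 0 0 0; -0.01 0 0 0 0 0 0; -0.0095 0 0.0005 0 0 0 0; -0.0095 0 0.0025 0 0 0 0; -0.009 0 0.003 0 0 0 0; -0.0085 0 0.0045 0 0 0 0; -0.008 0 0.005 0 0 0 0"}}

```text
clock: 6.2
tool_pos: [0.5142, -0.2106, 0.0938]
orientation: [-1.927, -2.477, -0.003]
contact_force: [0.7, 7.1, 3.9]
gripper_width: 0.11
```

```bash
python3 chk.py
```

```text
stand-frame [-0.0877 -0.0495  0.1108] F stand [2.5 6.7 3.9] th 2.1679842226458472 rad 0.08803943970270432 0.1101841173823646
```

{"fn": "apply_moves", "kwargs": {"rows": "-0.0075 0 0.0065 0 0 0 0; -0.0065 0 0.007 0 0 0 0; -0.006 0 0.008 0 0 0 0; -0.005 0 0.0085 0 0 0 0; -0.004 0 0.009 0 0 0 0; -0.003 0 0.0095 0 0 0 0; -0.0015 0 0.0095 0 0 0 0; -0.0005 0 0.0095 0 0 0 0"}}

```text
clock: 7.2
tool_pos: [0.5228, -0.2451, 0.0255]
orientation: [-1.927, -2.481, 0.001]
contact_force: [-2.6, 2.6, 4.8]
gripper_width: 0.117
```

```bash
python3 chk.py
```

```text
stand-frame [-0.0879 -0.0851  0.0425] F stand [-1.8  3.2  4.8] th 3.0881733967424045 rad 0.08518310740042269 0.11669361099174978
```

{"fn": "apply_moves", "kwargs": {"rows": "0 0 0.0015 0 0 0 0; 0 0 0.001 0 0 0 0; 0 0 0 0 0 0 0; 0 0 0 0 0 0 0"}}

```text
clock: 7.7
tool_pos: [0.5228, -0.2451, 0.0238]
orientation: [-1.927, -2.481, 0.001]
contact_force: [-3.0, 2.4, 4.2]
gripper_width: 0.114
```

```bash
python3 chk.py
```

```text
stand-frame [-0.0879 -0.0851  0.0408] F stand [-2.3  3.1  4.2] th 3.1081764442803577 rad 0.08510075838628314 0.11429653006835253
```

{"fn": "apply_moves", "kwargs": {"rows": "0 0 0.0015 0 0 0 0; 0 0 0.001 0 0 0 0; 0 0 0.001 0 0 0 0; 0 0 0 0 0 0 0"}}

```text
clock: 8.2
tool_pos: [0.523, -0.2453, 0.0224]
orientation: [1.926, 2.48, -0.001]
contact_force: [-6.0, 4.1, 16.8]
gripper_width: 0.113
```

{"fn": "apply_moves", "kwargs": {"rows": "0 0 0.001 0 0 0 0; 0 0 0 0 0 0 0; 0 0 0 0 0 0 1; 0 0 0 0 0 0 1; 0 0 0 0 0 0 1; 0 0 -0.03 0 0 0 1; 0 0 -0.04 0 0 0 1; 0 0 -0.05 0 0 0 1"}}

```text
clock: 9.2
tool_pos: [0.5227, -0.2448, 0.1391]
orientation: [-1.926, -2.479, 0.001]
contact_force: [0.7, -0.4, 0.4]
gripper_width: 0.999
```

```bash
python3 - <<'E'
from h import *
s=ctrl.get_state();print(s['tool_pos'],s['contact_force'],s['gripper_width'])
Rc=np.array([.607,.163,.044])
p=s['tool_pos']; t=Rc+[0,0,.09]; N=11
plan([(p+(t-p)*(i+1)/N+np.array([0,0,.04])*np.sin(np.pi*(i+1)/N), down(104.3-23.7*min(1,(i+1)/6)),1) for i in range(N)])
E
```

```text
[ 0.52274945 -0.24483992  0.13910671] [ 0.65108982 -0.40952589  0.44911156] 0.9990106296610598
0.0341 0.0166 -0.0108 -0.10 -0.08 3.94 1.00; 0.0351 0.0142 -0.0099 -0.00 -0.00 3.95 1.00; 0.0360 0.0117 -0.0081 0.00 -0.00 3.95 1.00; 0.0367 0.0092 -0.0057 0.00 -0.00 3.95 1.00; 0.0373 0.0067 -0.0027 -0.00 -0.00 3.95 1.00; 0.0376 0.0041 0.0005 0.00 -0.00 3.95 1.00; 0.0378 0.0015 0.0037 0.00 0.00 0.00 1.00; 0.0378 0.0015 0.0066 0.00 0.00 0.00 1.00 

0.0378 0.0015 0.0091 0.00 0.00 0.00 1.00; 0.0378 0.0015 0.0108 0.00 0.00 0.00 1.00; 0.0378 0.0015 0.0117 0.00 0.00 0.00 1.00
```

{"fn": "apply_moves", "kwargs": {"rows": "0.034 0.0165 -0.011 0 0 3.95 1; 0.035 0.014 -0.01 0 0 3.95 1; 0.036 0.0115 -0.008 0 0 3.95 1; 0.0365 0.009 -0.0055 0 0 3.95 1; 0.0375 0.0065 -0.0025 0 0 3.95 1; 0.0375 0.004 0 0 0 3.95 1; 0.038 0.0015 0.004 0 0 0 1; 0.038 0.0015 0.0065 0 0 0 1"}}

```text
clock: 10.2
tool_pos: [0.5843, 0.0528, 0.1655]
orientation: [2.395, 2.031, 0.001]
contact_force: [0.5, -0.3, 0.3]
gripper_width: 1.005
```

{"fn": "apply_moves", "kwargs": {"rows": "0.038 0.0015 0.009 0 0 0 1; 0.038 0.0015 0.0105 0 0 0 1; 0.038 0.0015 0.0115 0 0 0 1; 0 0 0 0 0 0 1"}}

```text
clock: 10.7
tool_pos: [0.6065, 0.1658, 0.133]
orientation: [-2.392, -2.035, 0.002]
contact_force: [0.4, 0.1, 0.1]
gripper_width: 0.994
```

```bash
python3 - <<'E'
from h import *
shot('side','s2.png'); shot('top','t2.png')
a=cv2.imread('pics/t2.png');b=cv2.imread('pics/s2.png')
z=lambda i:cv2.resize(i,(396,288),interpolation=2)
cv2.imwrite('pics/z3.png',np.hstack([z(a[150:290,200:392]),z(b[180:320,190:382])]))
s=ctrl.get_state();print(s['clock'],s['tool_pos'],s['contact_force'])
P,C=cloud('top'); L=RS.inv().apply(P-O)
m=(L[:,0]<-.07)&(L[:,0]>-.115)&(abs(L[:,1])<.12)&(L[:,2]>.025); print('pin',m.sum(),L[m].mean(0))
m=(abs(L[:,0])<.03)&(L[:,1]<-.02)&(L[:,1]>-.085)&(L[:,2]>.022)
Q=L[m];A=np.c_[Q[:,:2],np.ones(len(Q))];w=np.ones(len(Q),bool)
for _ in range(8):
    x=np.linalg.lstsq(A[w],Q[w,2],rcond=None)[0]; w=abs(Q[:,2]-A@x)<.004
print('plate',x,w.sum(),Q[:,2].mean())
m=(abs(L[:,0])<.067)&(L[:,1]<-.01)&(L[:,1]>-.1)&(L[:,2]>.045);Q=L[m];print('blocks',len(Q),Q.min(0),Q.max(0),[np.median(Q[Q[:,0]*k>0],0).round(4) for k in(1,-1)])
plan([([.607,.163,.027],down(80.6),1)])
E
```

```text
10.8 [0.60656625 0.163327   0.13420329] [-0.13944865 -0.60438306  0.65492145]
pin 73 [-0.09119086 -0.08313354  0.04234059]
plate [-0.00579623  0.00588947  0.02842636] 472 0.028092480777972294
blocks 481 [-0.0667582  -0.09148095  0.04503749] [ 0.06103359 -0.01192653  0.06401769] [array([ 0.0466, -0.0451,  0.054 ]), array([-0.0484, -0.0614,  0.0539])]
-0.0001 0.0005 0.1072 -0.03 0.06 0.06 1.00
```

View pics/z3.png

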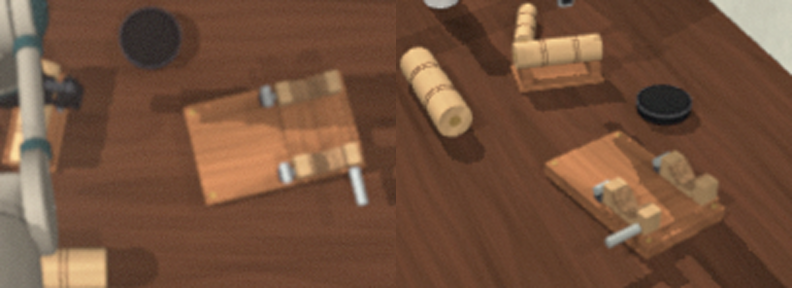

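Leaf is flat over on the -y half: the top picture shows V-blocks up at about (305,88) and (320,160) in the zoom, and the fitted plate slope is 0.006. Next I grasp the roller.

{"fn": "apply_moves", "kwargs": {"rows": "0 0 0.035 0 0 0 1; 0 0 0.035 0 0 0 1; 0 0 0.025 0 0 0 1; 0 0 0.016 0 0 0 1; 0 0 0 0 0 0 1; 0 0 0 0 0 0 0; 0 0 0 0 0 0 0; 0 0 0 0 0 0 0"}}

```text
clock: 11.8
tool_pos: [0.6074, 0.1636, 0.0251]
orientation: [2.395, 2.031, 0.003]
contact_force: [0.1, 0.4, 2.3]
gripper_width: 0.447
```

{"fn": "apply_moves", "kwargs": {"rows": "0 0 0 0 0 0 0; 0 0 0 0 0 0 0; 0 0 0 0 0 0 0; 0 0 0 0 0 0 0"}}

```text
clock: 12.3
tool_pos: [0.6074, 0.1636, 0.0251]
orientation: [2.395, 2.031, 0.003]
contact_force: [-0.3, -0.1, 6.6]
gripper_width: 0.449
```

```bash
python3 - <<'E'
from h import *
shot('side','s3.png')
cv2.imwrite('pics/s3z.png',cv2.resize(cv2.imread('pics/s3.png')[140:280,190:382],(768,560),interpolation=2))
s=ctrl.get_state();print(s['tool_pos'],s['contact_force'],s['gripper_width'])
E
```

```text
[0.60744447 0.16364221 0.02508042] [-0.11451997  0.05585269  5.74617832] 0.4481442422716136
```

View pics/s3z.png

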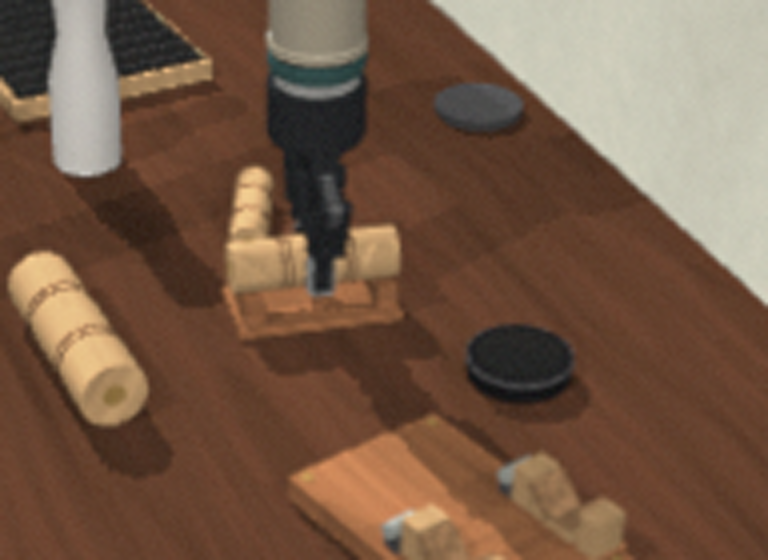

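```bash
python3 - <<'E'
from h import *
s=ctrl.get_state();p=s['tool_pos']; t=S(0,-.052,.064-.019); print(t)
seq=[(p+[0,0,.02],down(80.6),0),(p+[0,0,.06],down(80.6),0),(p+[0,0,.11],down(80.6),0)]
a=p+[0,0,.11]; b=t+[0,0,.06]; N=13
seq+=[(a+(b-a)*(i+1)/N, down(80.6+23.7*min(1,(i+1)/10)),0) for i in range(N)]
plan(seq)
E
```

```text
[ 0.59984395 -0.19138882  0.045     ]
0.0000 0.0000 -0.0200 0.13 -0.04 0.00 0.00; 0.0000 0.0000 -0.0400 0.00 0.00 0.00 0.00; 0.0000 0.0000 -0.0500 0.00 0.00 0.00 0.00; -0.0270 0.0039 0.0023 -0.00 0.00 -2.37 0.00; -0.0272 0.0028 0.0023 0.00 0.00 -2.37 0.00; -0.0273 0.0016 0.0023 0.00 0.00 -2.37 0.00; -0.0273 0.0005 0.0023 0.00 0.00 -2.37 0.00; -0.0273 -0.0006 0.0023 0.00 0.00 -2.37 0.00 

-0.0273 -0.0018 0.0023 -0.00 0.00 -2.37 0.00; -0.0272 -0.0029 0.0023 -0.00 0.00 -2.37 0.00; -0.0270 -0.0040 0.0023 0.00 0.00 -2.37 0.00; -0.0268 -0.0051 0.0023 0.00 0.00 -2.37 0.00; -0.0266 -0.0062 0.0023 0.00 0.00 -2.37 0.00; -0.0263 -0.0073 0.0023 0.00 0.00 0.00 0.00; -0.0263 -0.0073 0.0023 0.00 0.00 0.00 0.00; -0.0263 -0.0073 0.0023 0.00 0.00 0.00 0.00
```

{"fn": "apply_moves", "kwargs": {"rows": "0 0 -0.02 0 0 0 0; 0 0 -0.04 0 0 0 0; 0 0 -0.05 0 0 0 0; -0.027 0.004 0.0025 0 0 -2.37 0; -0.027 0.003 0.0025 0 0 -2.37 0; -0.0275 0.0015 0.0025 0 0 -2.37 0; -0.0275 0.0005 0.0025 0 0 -2.37 0; -0.0275 -0.0005 0.0025 0 0 -2.37 0"}}

```text
clock: 13.35
tool_pos: [0.6034, 0.0257, 0.1207]
orientation: [-2.171, -2.269, 0.001]
contact_force: [0.2, -0.3, -1.6]
gripper_width: 0.449
```

{"fn": "apply_moves", "kwargs": {"rows": "-0.0275 -0.002 0.0025 0 0 -2.37 0; -0.027 -0.003 0.0025 0 0 -2.37 0; -0.027 -0.004 0.0025 0 0 -2.37 0; -0.027 -0.005 0.0025 0 0 -2.37 0; -0.0265 -0.006 0.002 0 0 -2.37 0; -0.0265 -0.0075 0.002 0 0 0 0; -0.0265 -0.0075 0.002 0 0 0 0; -0.025 -0.0075 0.002 0 0 0 0"}}

```text
clock: 14.35
tool_pos: [0.5979, -0.192, 0.1026]
orientation: [-1.927, -2.48, 0.0]
contact_force: [-0.6, 0.4, -1.9]
gripper_width: 0.45
```

{"fn": "apply_moves", "kwargs": {"rows": "0 0 0 0 0 0 0; 0 0 0 0 0 0 0"}}

```text
clock: 14.6
tool_pos: [0.598, -0.1905, 0.1028]
orientation: [-1.927, -2.479, -0.001]
contact_force: [-0.3, 0.6, -1.4]
gripper_width: 0.453
```

```bash
python3 - <<'E'
from h import *
shot('side','s4.png');shot('top','t4.png')
a=cv2.imread('pics/t4.png');b=cv2.imread('pics/s4.png')
z=lambda i:cv2.resize(i,(396,288),interpolation=2)
cv2.imwrite('pics/z4.png',np.hstack([z(a[150:290,200:392]),z(b[180:320,190:382])]))
s=ctrl.get_state();print(s['clock'],s['tool_pos'],s['contact_force'],s['gripper_width'])
print('tcp in stand',RS.inv().apply(s['tool_pos']-O), R.from_rotvec(s['orientation']).as_matrix().round(4))
plan([([.5998,-.1914,.045],down(104.3),0)])
zc=s['tool_pos'][2]+.019
for n in('top','side'):
    P,C=cloud(n);L=RS.inv().apply(P-O)
    m=(abs(L[:,0])<.09)&(abs(L[:,1]+.052)<.032)&(abs(L[:,2]-zc)<.025)&(C.sum(1)>330)&(C[:,0]>C[:,2].astype(int)+25)
    Q=L[m]; (c,sz,an)=cv2.minAreaRect((Q[:,:2]*1000).astype(np.float32));print(n,m.sum(),c,sz,an,Q.min(0),Q.max(0),np.polyfit(Q[:,0],Q[:,1],1),np.polyfit(Q[:,0],Q[:,2],1))
E
```

```text
14.7 [ 0.59828612 -0.1901895   0.10319587] [-0.61804396  0.10657278 -0.8999179 ] 0.4467089176707218
tcp in stand [-0.00121333 -0.05045306  0.10319587] [[-2.477e-01  9.688e-01 -4.000e-04]
 [ 9.688e-01  2.477e-01  8.000e-04]
 [ 8.000e-04 -2.000e-04 -1.000e+00]]
-0.0016 0.0012 0.0582 -0.01 -0.05 0.04 0.00 

top 328 (-0.6043624877929688, -48.664146423339844) (130.7528533935547, 38.264347076416016) 2.2388052940368652 [-0.06630661 -0.06904079  0.10953431] [ 0.0643028  -0.03040406  0.14573425] [ 0.12652663 -0.04141986] [-0.03044945  0.13496107]
side 443 (-6.070575714111328, -53.089111328125) (129.84109497070312, 52.05416488647461) 5.232455730438232 [-0.06962249 -0.07969174  0.10197147] [ 0.06067303 -0.02760793  0.14356666] [-0.07477267 -0.06289595] [0.06038363 0.13205746]
```

View pics/z4.png

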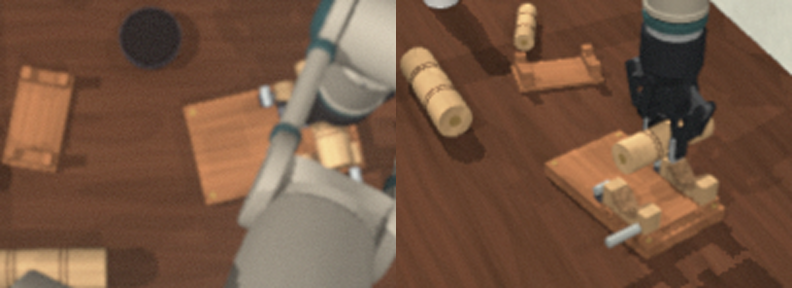

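{"fn": "apply_moves", "kwargs": {"rows": "-0.0015 0.0015 0.015 0 0 0 0; 0 0 0.015 0 0 0 0; 0 0 0.01 0 0 0 0; 0 0 0.006 0 0 0 0; 0 0 0.004 0 0 0 0; 0 0 0 0 0 0 0; 0 0 0 0 0 0 0"}}

```text
clock: 15.58
tool_pos: [0.6006, -0.1926, 0.0537]
orientation: [1.927, 2.48, 0.0]
contact_force: [-0.0, 1.1, -1.7]
gripper_width: 0.45
```

{"fn": "apply_moves", "kwargs": {"rows": "0 0 0.002 0 0 0 0; 0 0 0.002 0 0 0 0; 0 0 0.002 0 0 0 0; 0 0 0 0 0 0 0"}}

```text
clock: 16.08
tool_pos: [0.6001, -0.1923, 0.047]
orientation: [-1.928, -2.48, 0.0]
contact_force: [-0.1, -0.3, -1.3]
gripper_width: 0.45
```

{"fn": "apply_moves", "kwargs": {"rows": "0 0 0.001 0 0 0 0; 0 0 0.001 0 0 0 0; 0 0 0.001 0 0 0 0; 0 0 0 0 0 0 0; 0 0 0 0 0 0 0"}}

```text
clock: 16.7
tool_pos: [0.6004, -0.1923, 0.0446]
orientation: [1.928, 2.48, 0.001]
contact_force: [-1.2, 1.0, 1.8]
gripper_width: 0.449
```

```bash
python3 - <<'E'
from h import *
shot('side','s5.png')
cv2.imwrite('pics/s5z.png',cv2.resize(cv2.imread('pics/s5.png')[200:320,230:395],(770,560),interpolation=2))
s=ctrl.get_state();print(s['tool_pos'],RS.inv().apply(s['contact_force']),s['torque'])
E
```

```text
[ 0.60039737 -0.19230521  0.04461991] [-0.08366405  1.84346142  2.22254859] [ 0.14136139  0.14011975 -0.06013998]
```

View pics/s5z.png

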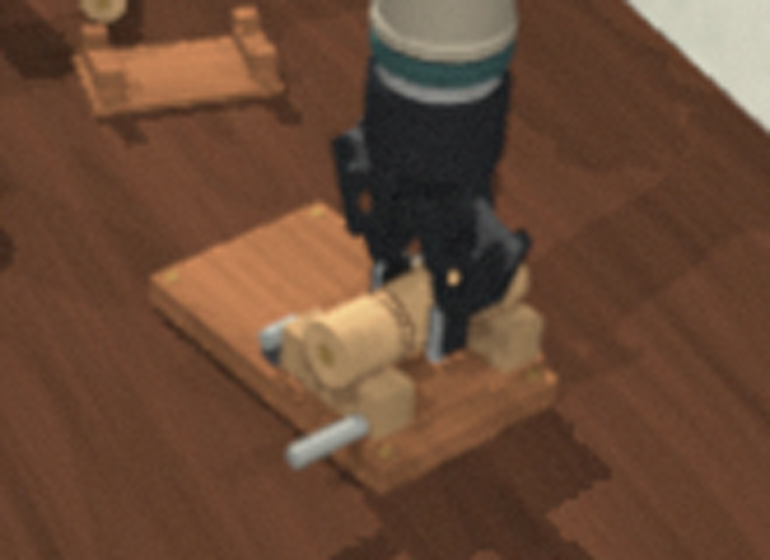

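{"fn": "apply_moves", "kwargs": {"rows": "0.001 0 0.001 0 0 0 0; 0 0 0.001 0 0 0 0; 0 0 0 0 0 0 0; 0 0 0 0 0 0 0"}}

```text
clock: 17.25
tool_pos: [0.6005, -0.192, 0.0434]
orientation: [1.927, 2.479, 0.0]
contact_force: [-2.8, 0.0, 6.5]
gripper_width: 0.452
```

```bash
python3 - <<'E'
from h import *
s=ctrl.get_state();print(RS.inv().apply(s['tool_pos']-O),RS.inv().apply(s['contact_force']),RS.inv().apply(s['torque']))
E
```

```text
[ 0.00048642 -0.0527397   0.04338839] [-2.73014094  0.72071465  6.47755085] [ 0.08302768  0.21213896 -0.20585864]
```

{"fn": "apply_moves", "kwargs": {"rows": "0 0 0.001 0 0 0 0; 0 0 0.001 0 0 0 0; 0 0 0 0 0 0 0; 0 0 0 0 0 0 0"}}

```text
clock: 17.75
tool_pos: [0.6007, -0.1922, 0.0424]
orientation: [1.926, 2.478, 0.0]
contact_force: [-1.5, -0.2, 12.1]
gripper_width: 0.445
```

```bash
python3 - <<'E'
from h import *
s=ctrl.get_state();print(RS.inv().apply(s['tool_pos']-O),RS.inv().apply(s['contact_force']),RS.inv().apply(s['torque']))
E
```

```text
[ 0.00064071 -0.05298866  0.04241088] [-1.49378361  0.20041735 12.14986231] [ 0.07834489  0.37451113 -0.13499138]
```

```bash
python3 - <<'E'
from h import *
from scipy.optimize import least_squares
shot('side','s6.png');shot('top','t6.png')
a=cv2.imread('pics/t6.png');b=cv2.imread('pics/s6.png')
z=lambda i:cv2.resize(i,(396,288),interpolation=2)
cv2.imwrite('pics/z6.png',np.hstack([z(a[170:270,250:387]),z(b[210:310,250:387])]))
for n in('side','top'):
    P,C=cloud(n);L=RS.inv().apply(P-O)
    d=np.hypot(L[:,1]+.052,L[:,2]-.062)
    m=(abs(L[:,0])<.075)&(abs(d-.02)<.006)&(C.sum(1)>330)&(L[:,2]>.063)&((L[:,0]>.015)|(L[:,0]<-.015))
    Q=L[m]; print(n,len(Q),np.histogram(Q[:,0],bins=np.arange(-.075,.076,.015))[0],Q[:,0].min(),Q[:,0].max())
    f=lambda v:np.hypot(Q[:,1]-v[0]-v[2]*Q[:,0],Q[:,2]-v[1]-v[3]*Q[:,0])-.02
    r=least_squares(f,[-.052,.062,0,0],loss='soft_l1',f_scale=.001);print(r.x.round(4),np.abs(f(r.x)).mean())
s=ctrl.get_state();print(s['clock'],RS.inv().apply(s['contact_force']))
E
```

```text
side 240 [45 64 57 68  0  0  2  0  3  1] -0.06806183413331188 0.060069868278856145
[-0.0542  0.0599  0.0125  0.0141] 0.0015544248131779913
top 157 [ 0 18 60 65  0  0  0  0  4 10] -0.056995748116252395 0.06492048703441608
[-0.0535  0.0617 -0.0185  0.0253] 0.001647334095660739
17.85 [-2.57940054  1.88962426 11.21784926]
```

View pics/z6.png

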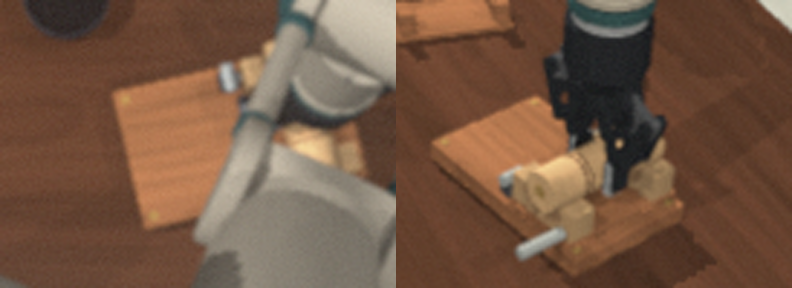

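{"fn": "apply_moves", "kwargs": {"rows": "0 0 0 0.5 0 0 0; 0 0 0.0005 0.5 0 0 0; 0 0 0 0 0 0 0; 0 0 0 0 0 0 0; 0 0 0 0 0 0 0"}}

```text
clock: 18.48
tool_pos: [0.6005, -0.1923, 0.0422]
orientation: [-1.923, -2.474, 0.022]
contact_force: [-4.1, 0.6, 13.7]
gripper_width: 0.451
```

```bash
python3 - <<'E'
from h import *
s=ctrl.get_state();print(s['clock'],RS.inv().apply(s['tool_pos']-O),RS.inv().apply(s['contact_force']),RS.inv().apply(s['torque']),s['gripper_width'])
E
```

```text
18.475 [ 0.00042615 -0.05300735  0.04216994] [-3.78830386  1.58782358 13.71324926] [ 0.22409517  0.3230746  -0.15202108] 0.4505169836768873
```

{"fn": "apply_moves", "kwargs": {"rows": "0 0 0 0 0 0 0; 0 0 0 0 0 0 0; 0 0 0 0 0 0 0; 0 0 0 0 0 0 0; 0 0 0 0 0 0 0; 0 0 0 0 0 0 0"}}

```text
clock: 19.23
tool_pos: [0.6005, -0.1923, 0.0421]
orientation: [-1.923, -2.474, 0.022]
contact_force: [-3.2, 1.0, 12.9]
gripper_width: 0.452
```

```bash
python3 - <<'E'
from h import *
shot('side','s7.png')
P,C=cloud('side');L=RS.inv().apply(P-O)
m=(L[:,0]<-.07)&(L[:,0]>-.115)&(abs(L[:,1])<.12)&(L[:,2]>.025)&(C.min(1)>130); print('pin',m.sum(),np.median(L[m],0))
s=ctrl.get_state();print(s['clock'],RS.inv().apply(s['contact_force']),s['dq'].round(4))
ctrl.sign_off()
E
```

```text
pin 186 [-0.08616022 -0.04999906  0.46189636]
19.275 [-3.52514092  1.41038903 13.82985885] [ 0.0006  0.0005  0.0004  0.0002 -0.0003 -0.0019]
the job is handed in; nothing more can be done
```

I turned the leaf over by its pin and moved the middle-sized roller from its rest into the V grooves. I handed the job in at about 19 s with the gripper still pressing it down. No verdict came back.

**Last checks:**
- **Leaf:** after I let go of the pin, the plate measured flat (slope about 0.006) with the grooves up. While I was turning it, force built up at the end stop.
- **Press:** the wrist read about 13–14 N upward, so the press is about 15 N once the roller's weight is counted. That is an estimated 10–11 N on each groove face. The arm was at rest.
- **Roller position:** it sits about 3 mm below the unpressed seat height and about 1 mm off sideways. Along the grooves it is within about 2 mm.

**Doubtful or failed checks:**
- **Roller tilt:** before the last adjustment, the camera fits showed the roller's pin-side end 0.014–0.025 rad low, and the two cameras disagreed on its yaw (+0.0125 and −0.0185 rad). All of this is inside the 0.06 rad limit. I turned the tool 1° to correct the tilt, but a side moment of 0.3 N m and a force of 3–4 N along the grooves remained. I did not measure the tilt again.
- **Last pin check:** it failed because it measured the arm instead of the pin (height 0.46 m). The leaf result therefore rests on the earlier measurement, and later pictures looked the same.

I did not touch the ink tin, spray bottle or palm brush.

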